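# Push a stock box between two posts into its bay

## Robot

A 6-joint arm with a two-finger parallel gripper is mounted at the origin on the work surface; the furniture and walls round the work are solid. World frame = base frame: x ahead of the robot, y to its left, z up, the work surface at z = 0. Lengths are in m, angles in degrees, forces in N, time in s.
With the tool pointing down it reaches from about 0.325 to 0.9 m from the base axis. Payload 6.1 kg.
Tool frame: the origin (TCP) lies at the very end of the fingers, on their centre line; the grasp point (between the pads) lies 19 mm behind it; y points along the fingers, x is the direction in which the jaws open and shut, and the axes are right-handed (so a half turn about y gives the same grasp; the last joint's range is limited). The gripper opens to 85 mm and grips with 20 to 120 N. Pads are 22 mm wide; open, the fingers measure 114 mm over their backs; the gripper's body (76 mm by 85 mm) begins 54 mm behind the grasp point. The pads swing forward as they close: fully open they stand 13 mm farther back than shut.
Start: joints at [-80.105, 12.628, 87.462, -0, 79.91, -7.225], TCP at [0.184, -0.597, 0.231] pointing down, gripper open.
Joint ranges: [-170.65, 170.65], [-52.31, 119.04], [5.05, 147.46], [-71.25, 251.25], [11.57, 151.72], [-153.62, 153.62]. Speed limits (degrees/s): [147.25, 147.25, 172.46, 180, 180, 180].

## Interface

Orientations are given as a 3x3 rotation matrix whose columns are the frame's x, y, z axes.
In Python, from rig import robot gives the robot as it stands.
- The arm moves only by the tool step_arm, never from a script. Its argument "targets" is a list of rows, each a list of 5 numbers: the shift along the tool's x, y, z in cm, then the turn about the tool's y in degrees, then the closure, from 0 (fully open) to 1 (shut). In form: [[dx, dy, dz, turn, grip], ...]. A call has 1 to 20 rows; each row shifts and turns the commanded pose from where the row before left it, along the tool's axes as they then stand; what a row does not reach is not made up. A row lasts 1/12 s, in which the tool goes at most 41.7 mm and 7.16 degrees, less where a joint would pass 70% of its speed; a pose out of reach is approached as far as the arm can. A call is refused whole if a number of a shift passes 4.17 or a number of a turn 7.16, either way. A call with a gripper value outside its range is refused whole. The fingers move at their own pace and stop on an object; "grip_force" is the grip in N (left out, the last holds). Time passes only in rows, so rows that do not move let the fingers close. It gives the time, the measured TCP pose, the force and the opening at its end, in the units of the state.
- robot.sense(): the state, without advancing time (a new reading comes with each control period).
- robot.snapshot(name): name is "scene" or "side" or "wrist"; returns the picture (400x640x3 uint8, red, green, blue); there is no depth.
- robot.calibration(name): a dict with "fov_y" (degrees; the focal length in pixels is half the picture's height over the tangent of half this angle, whatever the lens; pixels are square), "cx", "cy" (the principal point, pixels), "eye" and "rotation" of the camera in the world. Camera axes: x right, y down, z forward; pixel columns grow to the right and rows downward; lengths in m; the calibration is good to about 2 mm. A picture is of the moment at which its call begins: read the wrist's pose just before it. calibration takes no time and is no camera call; for the wrist camera it gives the pose at the moment of the call.
- robot.job_done(): hands the job in, once; it reports no verdict.
The state is a dict: "time_s": time; "joint_pos": joint angles; "joint_velocities": joint speeds; "effort": joint torques, N m; "ee_pos": TCP position; "tool_rot": TCP orientation; "force": force on the tool from outside, world axes, zero at the start; "ft_torque": the same for the moment, N m; "grip_width": finger opening in m.
Only numpy, scipy, OpenCV 4.12 (cv2) and the standard library are available. Lean on these libraries where they do the work, as an engineer would, in place of code of your own. Each camera call takes 0.05 s, during which the arm holds its last target.

## Task

Put the red screw box away: slide it along the bench, short end first, between the two metal posts and into the wooden bay until it is home against the back stop. Only push it gently with the fingers: do not pinch, lift or tip it, and leave the egg cup, the shaker and the tape roll where they stand.

Things in the scene. Friction and masses are not known exactly. Their poses are not given: they have to be found in the camera images.
- red_box: Loose red card box, closed, 102 (its x) x 64 (its y) x 45 high mm, about 0.2 kg, flat on the bench before the bay's mouth, up to 35 mm off its middle line and 20 degrees askew. Origin: centre of its underside; z up. Its +x end goes into the bay first; push on its -x end. Friction on the bench 1 to 3 N. Home: origin at x = 67 mm, y about 0 in the bay's frame, rear end just behind the posts.
- bay: Bay fixed to the bench, no floor, open above and in front. Origin on the bench midway between its two round metal posts; +x points into the bay, y across, z up. Posts: 22 mm diameter, 52 mm high, at x = 0, y = +47 and -47 mm, a gap of 72 mm. Behind them wooden side rails, 34 mm high, 84 mm apart inside, x = 10 to 134 mm.
- back_stop (a point): Middle of the inner face of the bay's wooden back stop, 23 mm above the bench, at x = 118 mm in the bay's frame. The stop is 46 mm high. The box is home when its leading end touches this face.
- egg_cup: Bystander: loose cream china egg cup, 49 mm across, 62 mm high, standing beside the bay about 115 to 140 mm from its middle line, on its -y side. Origin at the centre of its underside.
- shaker: Bystander: loose glass salt shaker, 44 mm across, 90 mm high, standing beside the bay about 115 to 140 mm from its middle line, on its +y side. Origin at the centre of its underside.
- tape_roll: Bystander: loose grey tape roll lying flat, 101 mm across, 48 mm high, beyond the back stop of the bay. Origin at the centre of its underside.
Things that resemble listed ones, but are neither listed nor needed, are in the scene too. Of the things like the red_box, leave any that is blue or orange; of the rest the larger one is meant.

How it is judged (in metres and radians):
On the way:
1. the box lies square between the two posts, flat on the bench, half-way through the gap (x of red_box in the frame of bay between -0.03 and 0.03 m and y of red_box in the frame of bay between -0.012 and 0.012 m and angle between the x axis of red_box and the x axis of bay, either way round below 0.2 rad and height (world z) of red_box below 0.008 m).
At the end, for the whole second after the job is handed in: The red box lies flat and at rest in the bay, wholly behind the posts, its leading end within 7 mm of the back stop, and square to within 0.2 rad (x of red_box in the frame of bay between 0.06 and 0.072 m and y of red_box in the frame of bay between -0.014 and 0.014 m and angle between the x axis of red_box and the x axis of bay, either way round below 0.2 rad and height (world z) of red_box below 0.006 m and angle between red_box's own z axis and vertical below 0.06 rad and linear speed of red_box below 0.01 m/s); the robot touches nothing.
It fails at once if the red box is lifted off the bench or tipped (height (world z) of red_box above 0.012 m or angle between red_box's own z axis and vertical above 0.2 rad).
It fails at once if the red box is squeezed or shoved with more than 25 N (contact force between the fingers and red_box above 25 N).
It fails at once if the egg cup is moved or tipped (distance of egg_cup from where it was at the start of the episode above 0.015 m or angle between egg_cup's own z axis and vertical above 0.3 rad).
It fails at once if the shaker is moved or tipped (distance of shaker from where it was at the start of the episode above 0.015 m or angle between shaker's own z axis and vertical above 0.3 rad).
It fails at once if the tape roll is moved (distance of tape_roll from where it was at the start of the episode above 0.015 m).
It also fails if it takes over 54 s, if anything falls off the work surface, if the arm or the gripper's body presses on something with over 40 N, if the wrist force passes 120 N, or if a joint passes its speed limit or range.

## Working session

There is one attempt and no reset: what is moved stays moved. The work goes in short steps, Python scripts to look and compute and a tool call to move; the robot and the scene stay as the last step left them, time stands still between calls to the robot, and variables do not carry over. Pictures are saved under pics/ and viewed, and the job is handed in when it is done.

Besides the shell and the picture viewer there is one more tool, called after "Call:" by a JSON object that holds its "method" and its "body". step_arm: Moves the arm, as the interface text tells. Its arguments: {"type":"object","properties":{"targets":{"type":"array"},"grip_force":{"type":"number"}},"required":["targets"]}

```bash
mkdir -p pics; ls
python3 - <<'E'
from rig import robot
import cv2,numpy as np
s=robot.sense()
print(s['time_s'],s['ee_pos'],s['tool_rot'],s['grip_width'],s['force'])
for n in ["scene","side","wrist"]:
    print(n,robot.calibration(n))
    cv2.imwrite(f"pics/{n}0.png",robot.snapshot(n)[:,:,::-1])
E
```

```text
pics
0.0 [ 0.1838777  -0.59671165  0.23020322] [[ 2.94357138e-01 -3.27104853e-04  9.55695437e-01]
 [-9.55693564e-01  1.90865863e-03  2.94357214e-01]
 [-1.92038201e-03 -9.99998125e-01  2.49215287e-04]] 0.08549135449805 [-0.32743593 -0.58722044  0.19854906]
scene {'fov_y': 56.904602196805406, 'cx': 314.69797342229606, 'cy': 195.9286422823572, 'eye': array([0.3054077 , 0.5421236 , 0.74789106]), 'rotation': array([[-0.88822415, -0.36355796,  0.28086201],
       [-0.45933518,  0.69173031, -0.55724354],
       [ 0.00830956, -0.62396697, -0.78140653]])}
side {'fov_y': 43.57597582109973, 'cx': 318.2089886322736, 'cy': 202.7367917002375, 'eye': array([0.28994201, 0.98454012, 0.87159853]), 'rotation': array([[-0.97026917, -0.13919207,  0.19799825],
       [-0.24120455,  0.62355001, -0.74364357],
       [-0.01995252, -0.7692925 , -0.63858511]])}
wrist {'fov_y': 65.71768750395894, 'cx': 323.3784761240118, 'cy': 198.17045140040673, 'eye': array([ 0.26439352, -0.57163652,  0.37362422]), 'rotation': array([[ 0.29478999, -0.90310611, -0.31224705],
       [-0.95556076, -0.27914604, -0.09476872],
       [-0.00157632,  0.3263079 , -0.94526222]])}
```

View pics/scene0.png

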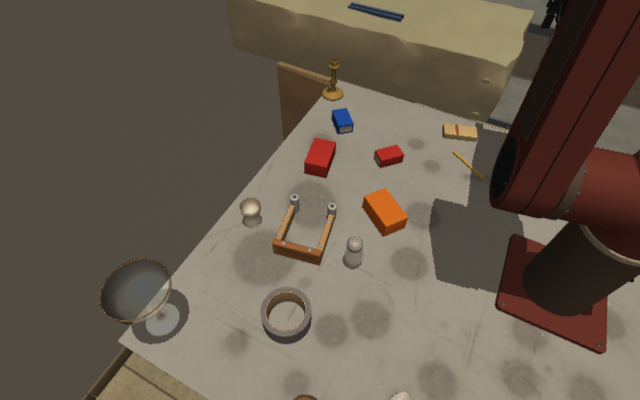

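View pics/side0.png

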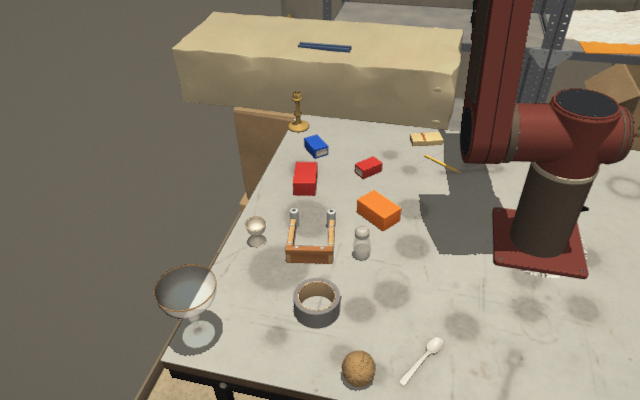

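View pics/wrist0.png

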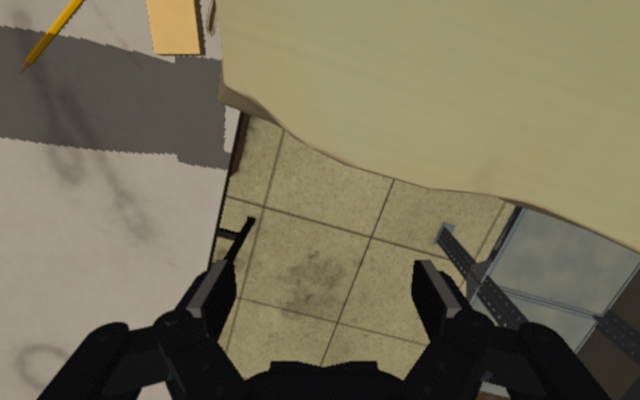

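The scene picture shows four candidates: the large red box (320,157), a small red box (389,156), a blue box (342,120) and an orange box (384,211). I choose the larger red one at (320,157), in front of the posts at (294,200) and (332,209). I'll check it in a close crop.

Run:
```python
import cv2
a=cv2.imread("pics/scene0.png")[130:280,225:425]; cv2.imwrite("pics/scene0c.png",cv2.resize(a,None,fx=4,fy=4,interpolation=cv2.INTER_CUBIC))
a=cv2.imread("pics/side0.png")[150:280,230:400]; cv2.imwrite("pics/side0c.png",cv2.resize(a,None,fx=4.5,fy=4.5,interpolation=cv2.INTER_CUBIC))
```

```text
(no output)
```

View pics/scene0c.png

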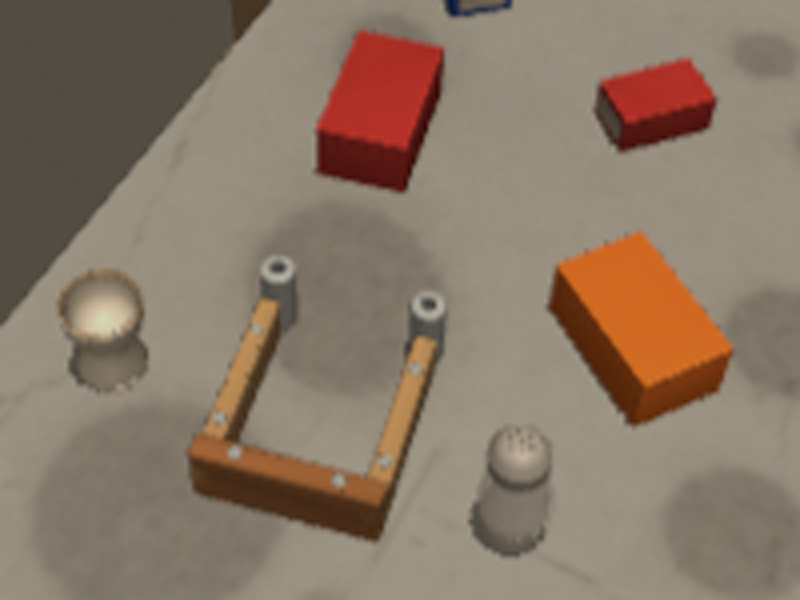

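View pics/side0c.png

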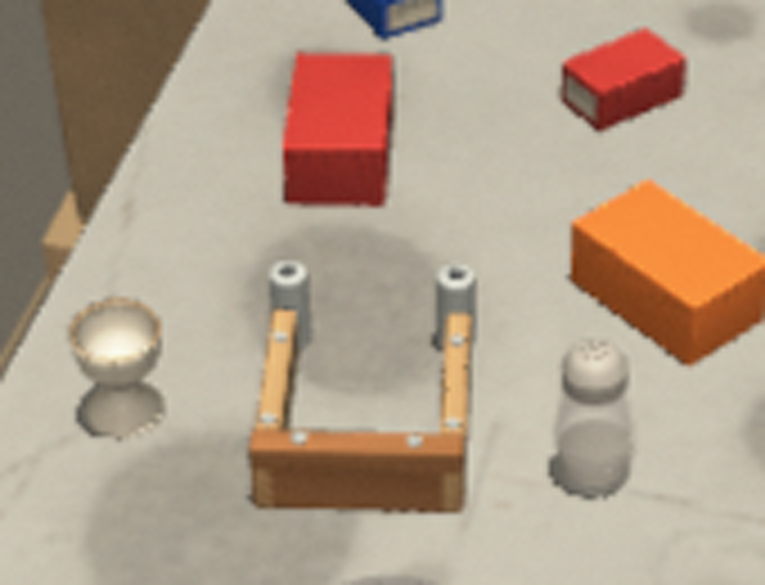

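```bash
cat > h.py <<'E'
import numpy as np, json
from scipy.optimize import least_squares
def K(c):
    f=200/np.tan(np.radians(c['fov_y']/2)); return f
def proj(c,P):
    P=np.atleast_2d(P); q=(P-c['eye'])@c['rotation']; f=K(c)
    return np.c_[f*q[:,0]/q[:,2]+c['cx'], f*q[:,1]/q[:,2]+c['cy']]
def ray(c,uv,z):
    uv=np.array(uv,float); f=K(c)
    d=c['rotation']@np.array([(uv[0]-c['cx'])/f,(uv[1]-c['cy'])/f,1]); t=(z-c['eye'][2])/d[2]
    return c['eye']+t*d
def uncrop(p,s,o): return (np.array(p,float)+.5)/s-.5+np.array(o)
def pts(pose,L):
    x,y,a=pose; R=np.array([[np.cos(a),-np.sin(a),0],[np.sin(a),np.cos(a),0],[0,0,1]])
    return np.asarray(L)@R.T+[x,y,0]
def fit(obs,x0):  # obs list of (cal, local pts, pix)
    f=lambda p: np.concatenate([(proj(c,pts(p,L))-u).ravel() for c,L,u in obs])
    r=least_squares(f,x0,loss='soft_l1'); return r.x, f(r.x).reshape(-1,2)
E
python3 - <<'E'
from rig import robot
from h import *
cs=robot.calibration("scene"); cd=robot.calibration("side")
S=lambda *a:uncrop(a,4,(225,130)); D=lambda *a:uncrop(a,4.5,(230,150))
# box: image-left side of bay facing camera: +x toward camera(+y), image right = -x world
for n,u,c,z in [("TBL",S(362,32),cs,.045),("TBR",S(443,46),cs,.045),("BFL",S(318,172),cs,0),("BFR",S(404,190),cs,0),
 ("TBL",D(296,53),cd,.045),("TBR",D(392,55),cd,.045),("TFL",D(284,150),cd,.045),("TFR",D(388,150),cd,.045),("BFL",D(285,202),cd,0),("BFR",D(384,206),cd,0),
 ("PL",S(278,265),cs,.052),("PR",S(428,302),cs,.052),("PL",D(289,270),cd,.052),("PR",D(457,274),cd,.052),
 ("cup",S(108,372),cs,0),("cup",D(120,410),cd,0),("shk",S(510,530),cs,0),("shk",D(592,472),cd,0),
 ("stopinnerL",S(195,437),cs,.046),("stopinnerR",S(384,487),cs,.046),("stopinL",D(253,432),cd,.046),("stopinR",D(464,432),cd,.046),
 ("blue",(340,131),cs,0),("candle",(333,97),cs,0),("smallred",(378,165),cs,0)]:
    print(n,ray(c,u,z).round(4))
hx,hy=.051,.032
# y sign: +x toward +y world => +y_local = -x world = image right
box=[(cs,[[-hx,-hy,.045],[-hx,hy,.045],[hx,-hy,0],[hx,hy,0]],[S(362,32),S(443,46),S(318,172),S(404,190)]),
 (cd,[[-hx,-hy,.045],[-hx,hy,.045],[hx,-hy,.045],[hx,hy,.045],[hx,-hy,0],[hx,hy,0]],[D(296,53),D(392,55),D(284,150),D(388,150),D(285,202),D(384,206)])]
b,r=fit(box,[.57,-.2,1.5]); print("box",b,np.degrees(b[2]));print(r.round(1))
po=[[0,-.047,.052],[0,.047,.052]]
bay=[(cs,po,[S(278,265),S(428,302)]),(cd,po,[D(289,270),D(457,274)])]
p,r=fit(bay,[.57,0,1.5]); print("bay",p,np.degrees(p[2]));print(r.round(1))
E
```

```text
TBL [ 0.6526 -0.1445  0.045 ]
TBR [ 0.5965 -0.1581  0.045 ]
BFL [ 0.6372 -0.0501  0.    ]
BFR [ 0.578  -0.0628  0.    ]
TBL [ 0.6553 -0.1445  0.045 ]
TBR [ 0.5947 -0.1555  0.045 ]
TFL [ 0.6343 -0.0448  0.045 ]
TFR [ 0.5728 -0.0583  0.045 ]
BFL [ 0.6376 -0.05    0.    ]
BFR [ 0.5768 -0.0595  0.    ]
PL [0.5995 0.0688 0.052 ]
PR [0.5073 0.052  0.052 ]
PL [0.5977 0.0699 0.052 ]
PR [0.5049 0.0527 0.052 ]
cup [0.6725 0.1549 0.    ]
cup [ 0.6759  0.1482 -0.    ]
shk [0.4106 0.1401 0.    ]
shk [0.4114 0.1372 0.    ]
stopinnerL [0.5829 0.1929 0.046 ]
stopinnerR [0.4755 0.1726 0.046 ]
stopinL [0.5821 0.1925 0.046 ]
stopinR [0.4749 0.1682 0.046 ]
blue [ 0.6218 -0.2496  0.    ]
candle [ 0.7127 -0.3906  0.    ]
smallred [ 0.4688 -0.1711  0.    ]
box [ 0.61557698 -0.10317247  1.76560371] 101.16164099746663
[[-0.9 -1. ]
 [ 1.   0. ]
 [-0.5  0.8]
 [ 0.6  1.3]
 [-0.3 -0.6]
 [ 0.6 -0.7]
 [-0.8 -0.6]
 [-0.4 -0.3]
 [-0.1  0.7]
 [ 0.8  0.2]]
bay [0.55239476 0.060731   1.75261238] 100.41729264524211
[[ 0.2  0.3]
 [ 0.4  0.3]
 [-0.3 -0.2]
 [-0.5 -0.2]]
```

The larger red box measures about 64 x 102 mm in both views, and the posts come out 94 mm apart, so both choices check out. In the bay frame the box sits at x≈-173 mm, y≈-32 mm, and is only about 1° askew. My plan is to push it sideways along its long side to the middle line, then push it from behind with the fingers half closed.

Call:
{"method": "step_arm", "body": {"targets": [[0, 0, 0, -6.6, 0.6], [-2.1, 0, 3, 0, 0.6], [-2.1, 0, 3, 0, 0.6], [-2.1, 0, 3, 0, 0.6], [-2.1, 0, 3, 0, 0.6], [-2.1, 0, 3, 0, 0.6], [-2.1, 0, 3, 0, 0.6], [-2.1, 0, 3, 0, 0.6], [-2.1, 0, 3, 0, 0.6], [-2.1, 0, 3, 0, 0.6], [-2.1, 0, 3, 0, 0.6], [-2.1, 0, 3, 0, 0.6], [-2.1, 0, 3, 0, 0.6], [-2.1, 0, 3, 0, 0.6], [-2.1, 0, 3, 0, 0.6], [-2.1, 0, 3, 0, 0.6], [-2.1, 0, 3, 0, 0.6], [-2.1, 0, 3, 0, 0.6], [-2.1, 0, 3, 0, 0.6], [-2.1, 0, 3, 0, 0.6]], "grip_force": 20}}

```text
time_s: 1.82
ee_pos: [0.5458, -0.0009, 0.2311]
tool_rot: [[0.402, -0.0, 0.915], [-0.915, -0.0, 0.402], [-0.0, -1.0, -0.0]]
force: [0.3, -0.4, -0.1]
grip_width: 0.034
```

Call:
{"method": "step_arm", "body": {"targets": [[0, 0, 0, 6.6, 0.6], [0, 0, 0, 6.6, 0.6], [2.8, 0, 2.8, 0, 0.6], [2.8, 0, 2.8, 0, 0.6], [2.8, 0, 2.8, 0, 0.6], [2.8, 0, 2.8, 0, 0.6], [0, 0, 0, 0, 0.6]]}}

```text
time_s: 2.4
ee_pos: [0.679, -0.0967, 0.2271]
tool_rot: [[0.18, -0.002, 0.984], [-0.984, -0.001, 0.18], [0.0, -1.0, -0.003]]
force: [-1.0, 0.5, -1.2]
grip_width: 0.0343
```

Run:
```python
from rig import robot
import cv2
for n in ["scene","wrist","side"]:
    cv2.imwrite(f"pics/{n}1.png",robot.snapshot(n)[:,:,::-1])
```

```text
(no output)
```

View pics/scene1.png

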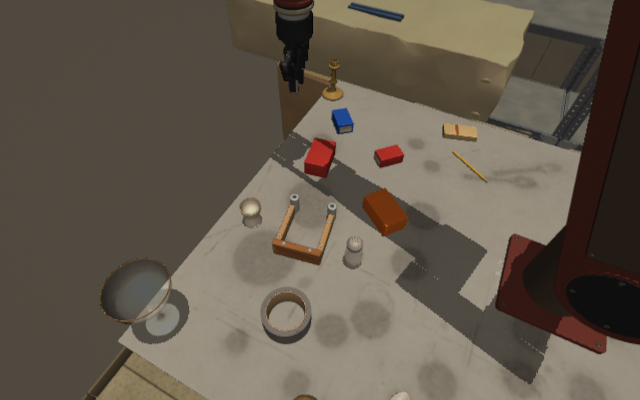

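View pics/wrist1.png

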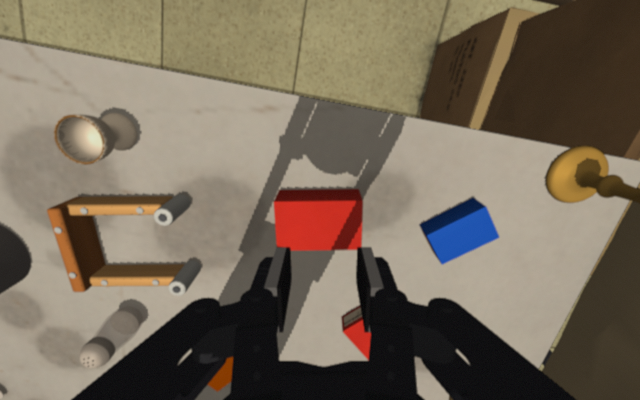

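Run:
```python
import cv2
a=cv2.imread("pics/wrist1.png")
cv2.imwrite("pics/w1c.png",cv2.resize(a[175:305,40:240],None,fx=4,fy=4,interpolation=cv2.INTER_CUBIC))
cv2.imwrite("pics/w1d.png",cv2.resize(a[175:275,250:380],None,fx=5,fy=5,interpolation=cv2.INTER_CUBIC))
```

```text
(no output)
```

View pics/w1c.png

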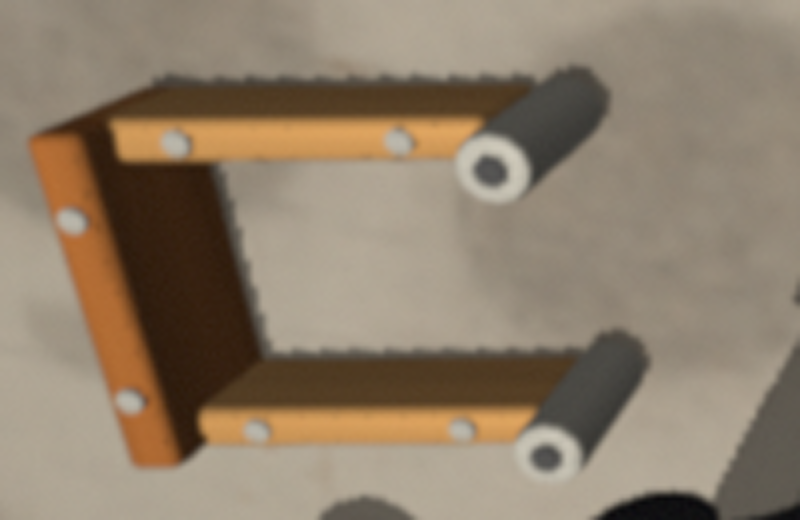

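View pics/w1d.png

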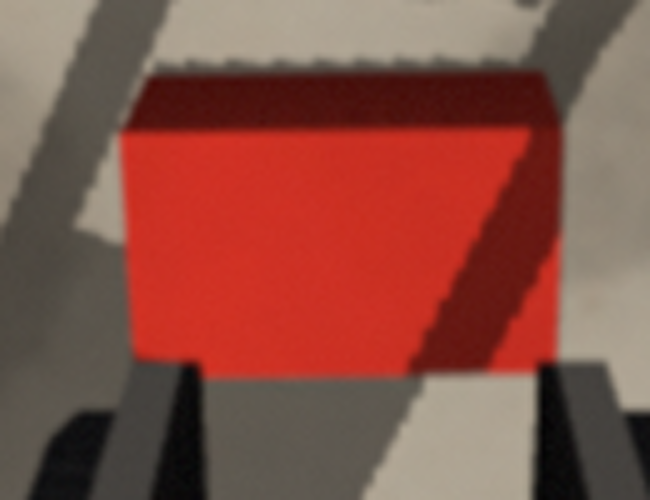

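```bash
cat >> h.py <<'E'
def rel(p,b):
    d=np.array(b[:2])-p[:2]; c,s=np.cos(p[2]),np.sin(p[2])
    return np.array([c*d[0]+s*d[1],-s*d[0]+c*d[1],np.degrees(b[2]-p[2])])
E
python3 - <<'E'
from rig import robot
from h import *
c=robot.calibration("wrist");print(robot.sense()['time_s'])
S=lambda *a:uncrop(a,4,(40,175)); D=lambda *a:uncrop(a,5,(250,175))
for n,u,z in [("P-",S(492,170),.052),("P+",S(549,456),.052),("stopin-",S(85,137),.046),("stopin+",S(181,464),.046),("TF-",D(122,131),.045),("TB-",D(563,126),.045),("TB+",D(556,372),.045),("BF-",D(155,72),0),("BB-",D(543,70),0)]:
    print(n,ray(c,u,z).round(4))
hx,hy=.051,.032
b,r=fit([(c,[[hx,-hy,.045],[-hx,-hy,.045],[-hx,hy,.045],[hx,-hy,0],[-hx,-hy,0]],[D(122,131),D(563,126),D(556,372),D(155,72),D(543,70)])],[.61,-.1,1.76])
print(b,np.degrees(b[2]),r.round(1).tolist())
p,r=fit([(c,[[0,-.047,.052],[0,.047,.052]],[S(492,170),S(549,456)])],[.55,.06,1.75]);print(p,np.degrees(p[2]),r.round(1).tolist())
print(rel(p,b))
E
```

```text
2.55
P- [0.5935 0.0766 0.052 ]
P+ [0.5007 0.0581 0.052 ]
stopin- [0.5795 0.1931 0.046 ]
stopin+ [0.4718 0.1736 0.046 ]
TF- [ 0.633 -0.043  0.045]
TB- [ 0.6523 -0.1403  0.045 ]
TB+ [ 0.5914 -0.1525  0.045 ]
BF- [ 0.633  -0.0445  0.    ]
BB- [ 0.6514 -0.1407  0.    ]
[ 0.61110619 -0.09744987  1.76484662] 101.11826296617764 [[-1.6, -0.0], [0.9, 0.1], [0.6, 1.5], [-2.6, -0.2], [0.6, -0.6]]
[0.54714818 0.06738572 1.7688781 ] 101.34924969060515 [[0.0, 0.2], [-0.0, -0.2]]
[-0.17419861 -0.03026954 -0.23098672]
```

Scene, side and wrist views agree on the box's pose relative to the bay: x about -173 mm, y about -31 mm, yaw about 0. Next I lower the fingers beside its outer long side.

Call:
{"method": "step_arm", "body": {"targets": [[0, 3.6, 0, -0.6, 0.6], [0, 3.6, 0, 0, 0.6], [0, 3.6, 0, 0, 0.6], [0, 3.6, 0, 0, 0.6], [0, 3.6, 0, 0, 0.6], [0, 2.5, 0, 0, 0.6], [0, 1.0, 0, 0, 0.6], [0, 0, 0, 0, 0.6]]}}

```text
time_s: 3.22
ee_pos: [0.673, -0.0909, 0.0139]
tool_rot: [[0.194, -0.005, 0.981], [-0.981, 0.001, 0.194], [-0.002, -1.0, -0.005]]
force: [-0.2, -0.6, 0.2]
grip_width: 0.0344
```

Run:
```python
from rig import robot
import cv2
s=robot.sense();print(s['ee_pos'],s['force'])
a=robot.snapshot("scene")[:,:,::-1]
cv2.imwrite("pics/s2.png",cv2.resize(a[100:250,250:450],None,fx=4,fy=4,interpolation=cv2.INTER_CUBIC))
```

```text
[ 0.67300625 -0.09086628  0.01392194] [-0.24671613 -0.57670639  0.23532671]
```

View pics/s2.png

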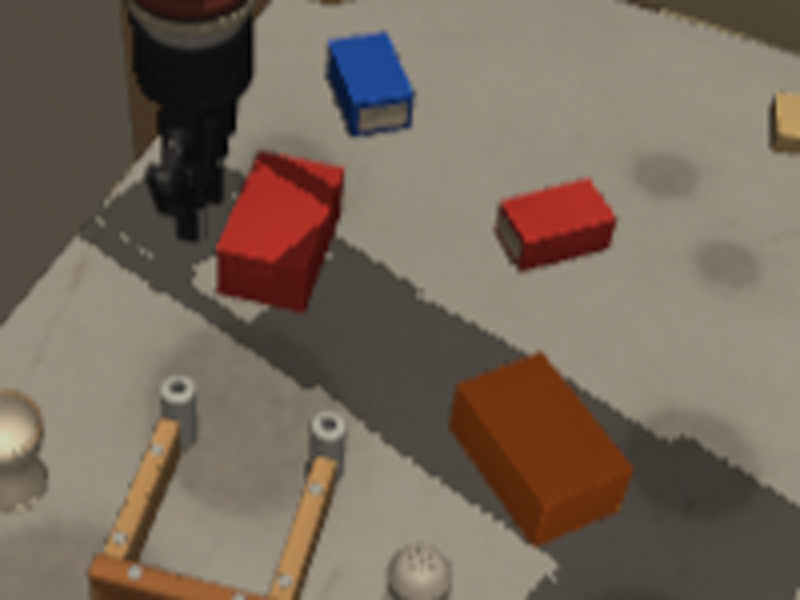

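The fingers stand clear beside the box, with a gap of about 15 to 20 mm. I now push toward the middle line in small steps and watch the force.

Call:
{"method": "step_arm", "body": {"targets": [[0, 0, -0.4, 0, 0.6], [0, 0, -0.4, 0, 0.6], [0, 0, -0.4, 0, 0.6], [0, 0, -0.4, 0, 0.6], [0, 0, -0.4, 0, 0.6], [0, 0, -0.4, 0, 0.6], [0, 0, -0.4, 0, 0.6], [0, 0, -0.4, 0, 0.6], [0, 0, 0, 0, 0.6]]}}

```text
time_s: 4.02
ee_pos: [0.6436, -0.0987, 0.0162]
tool_rot: [[0.193, -0.001, 0.981], [-0.981, 0.0, 0.193], [-0.0, -1.0, -0.001]]
force: [0.4, -0.2, -0.3]
grip_width: 0.0344
```

Run:
```python
from rig import robot
import cv2
s=robot.sense();print(s['ee_pos'],s['force'])
a=robot.snapshot("scene")[:,:,::-1]
cv2.imwrite("pics/s3.png",cv2.resize(a[130:280,225:425],None,fx=4,fy=4,interpolation=cv2.INTER_CUBIC))
a=robot.snapshot("side")[:,:,::-1]
cv2.imwrite("pics/d3.png",cv2.resize(a[150:280,230:400],None,fx=4.5,fy=4.5,interpolation=cv2.INTER_CUBIC))
```

```text
[ 0.64360131 -0.09872196  0.01617762] [ 0.41304046 -0.20440562 -0.26611333]
```

View pics/s3.png

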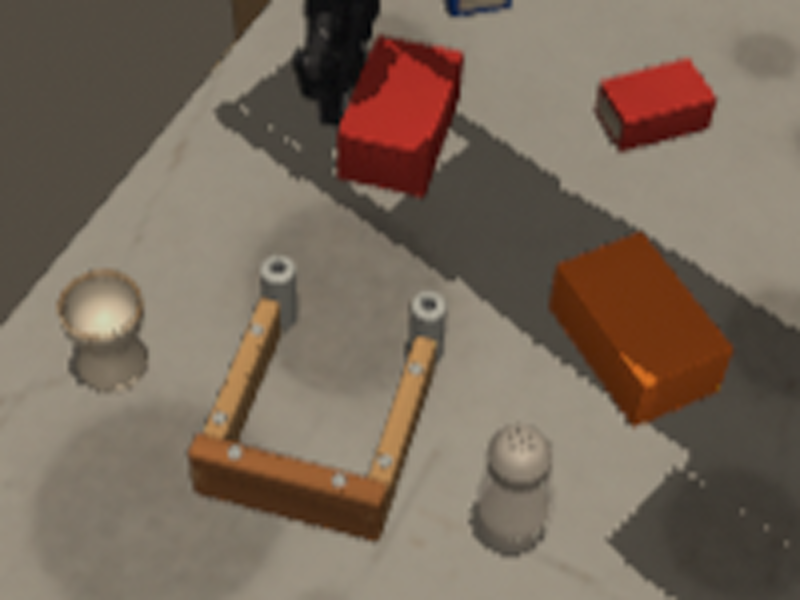

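View pics/d3.png

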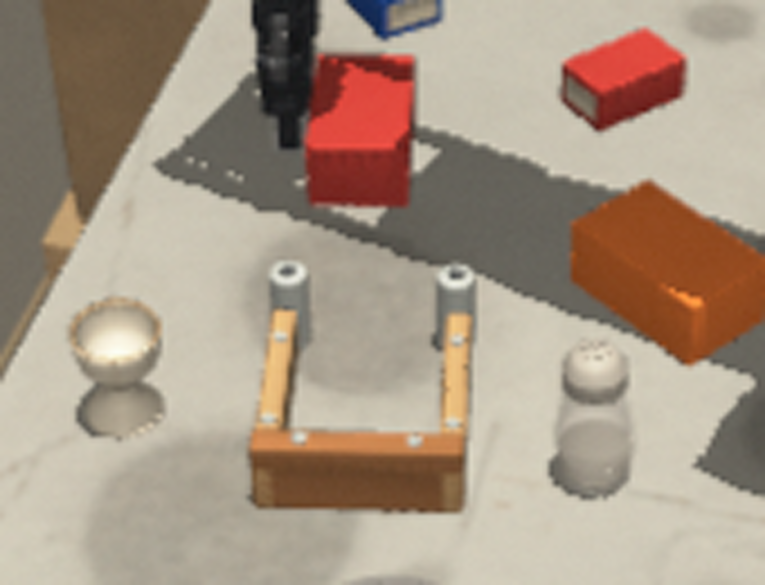

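Run:
```python
from rig import robot
from h import *
cs=robot.calibration("scene"); cd=robot.calibration("side")
S=lambda *a:uncrop(a,4,(225,130)); D=lambda *a:uncrop(a,4.5,(230,150))
hx,hy=.051,.032
box=[(cs,[[-hx,-hy,.045],[-hx,hy,.045],[hx,-hy,0],[hx,hy,0]],[S(382,38),S(463,52),S(339,178),S(422,195)]),
 (cd,[[-hx,hy,.045],[hx,-hy,.045],[hx,hy,.045],[hx,-hy,0],[hx,hy,0]],[D(413,57),D(307,147),D(410,149),D(308,201),D(407,206)])]
b,r=fit(box,[.58,-.1,1.76]); print("box",b,np.degrees(b[2]));print(r.round(1).tolist())
for a in (100.4,101.0): print(rel(np.array([.5524,.0607,np.radians(a)]),b))
t=robot.sense()['ee_pos']; print(rel(np.array([.5524,.0607,np.radians(100.8)]),[t[0],t[1],0]))
```

```text
box [ 0.60198399 -0.10620603  1.76213889] 100.96312131664567
[[-1.0, -1.6], [1.0, -0.5], [-0.9, 0.2], [1.1, 1.1], [0.8, -1.2], [-0.8, 0.0], [-0.3, -0.0], [-0.3, 0.9], [0.7, 0.2]]
[-0.17311486 -0.01863966  0.56312132]
[-0.17330056 -0.01682582 -0.03687868]
[-1.73634728e-01 -6.01055624e-02 -1.00800000e+02]
```

The box now sits at y≈-18 mm and square. Finger to box centre is 42 mm, which fits contact. I push 18 mm more.

Call:
{"method": "step_arm", "body": {"targets": [[0, 0.1, -0.4, 0, 0.6], [0, 0.1, -0.4, 0, 0.6], [0, 0.1, -0.4, 0, 0.6], [0, 0, -0.4, 0, 0.6], [0, 0, -0.2, 0, 0.6], [0, 0, 0, 0, 0.6], [0, 0, 0, 0, 0.6]]}}

```text
time_s: 4.7
ee_pos: [0.6264, -0.1021, 0.0132]
tool_rot: [[0.193, -0.001, 0.981], [-0.981, 0.0, 0.193], [-0.0, -1.0, -0.001]]
force: [0.2, -0.7, -0.7]
grip_width: 0.0343
```

Run:
```python
from rig import robot
import cv2
s=robot.sense();print(s['ee_pos'],s['force'])
a=robot.snapshot("scene")[:,:,::-1]
cv2.imwrite("pics/s4.png",cv2.resize(a[130:280,225:425],None,fx=4,fy=4,interpolation=cv2.INTER_CUBIC))
a=robot.snapshot("side")[:,:,::-1]
cv2.imwrite("pics/d4.png",cv2.resize(a[150:280,230:400],None,fx=4.5,fy=4.5,interpolation=cv2.INTER_CUBIC))
```

```text
[ 0.62639847 -0.10208334  0.01316563] [ 0.16376051 -0.70849148 -0.72932508]
```

View pics/s4.png

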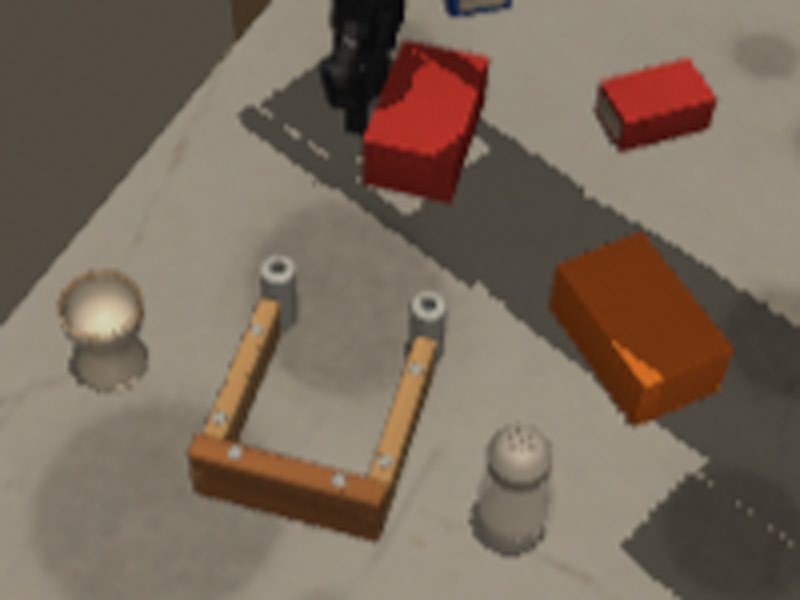

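View pics/d4.png

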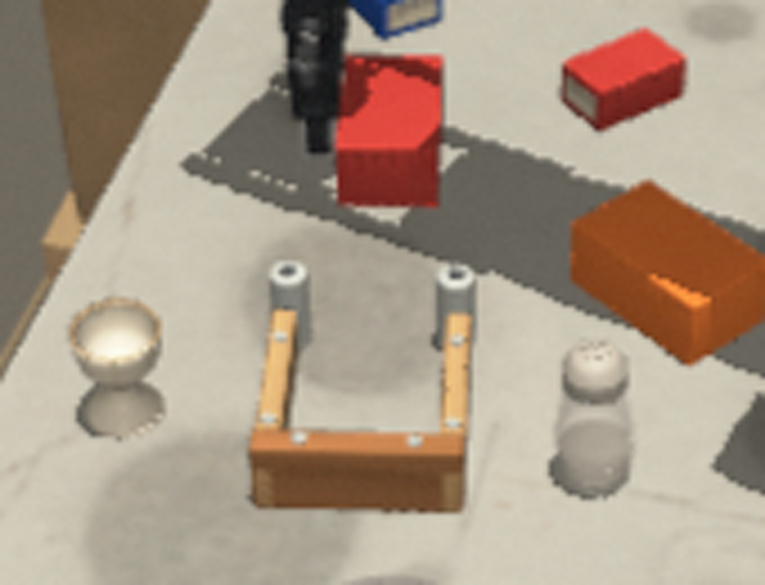

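Run:
```python
from rig import robot
from h import *
cs=robot.calibration("scene"); cd=robot.calibration("side")
S=lambda *a:uncrop(a,4,(225,130)); D=lambda *a:uncrop(a,4.5,(230,150))
hx,hy=.051,.032
box=[(cs,[[-hx,-hy,.045],[-hx,hy,.045],[hx,-hy,0],[hx,hy,0]],[S(404,42),S(489,58),S(364,184),S(448,202)]),
 (cd,[[-hx,-hy,.045],[-hx,hy,.045],[hx,-hy,.045],[hx,hy,.045],[hx,-hy,0],[hx,hy,0]],[D(342,57),D(442,57),D(338,150),D(438,148),D(338,202),D(438,207)])]
b,r=fit(box,[.58,-.1,1.76]); print("box",b,np.degrees(b[2]));print(r.round(1).tolist())
for a in (100.4,101.0): print(rel(np.array([.5524,.0607,np.radians(a)]),b))
t=robot.sense()['ee_pos']; print(rel(np.array([.5524,.0607,np.radians(100.8)]),[t[0],t[1],0]))
```

```text
box [ 0.58439221 -0.10861737  1.77446311] 101.66924693663982
[[-0.8, -1.1], [0.5, -0.7], [-0.8, 0.5], [1.2, 1.0], [0.3, -1.1], [0.3, -1.0], [-1.0, -0.2], [0.3, 0.4], [-0.4, 1.1], [0.4, 0.2]]
[-1.72310944e-01 -9.01596629e-04  1.26924694e+00]
[-0.17231094  0.00090286  0.66924694]
[-1.73764915e-01 -4.25227483e-02 -1.00800000e+02]
```

Call:
{"method": "step_arm", "body": {"targets": [[0, 0, 1, 0, 0.6], [0, 0, 2, 0, 0.6], [0, -3, 0.5, 0, 0.6], [0, -4, 0, 0, 0.6], [0, -4, 0, 0, 0.6], [2.15, 0, -1.9, 0, 0.7], [2.15, 0, -1.9, 0, 0.7], [2.15, 0, -1.9, 0, 0.7], [2.15, 0, -1.9, 0, 0.7], [0, 0, 0, 0, 0.7]]}}

```text
time_s: 5.63
ee_pos: [0.601, -0.1985, 0.1234]
tool_rot: [[0.19, -0.001, 0.982], [-0.982, -0.002, 0.19], [0.002, -1.0, -0.002]]
force: [-0.3, -0.4, -0.7]
grip_width: 0.0255
```

Call:
{"method": "step_arm", "body": {"targets": [[0, 0, 0, -6.9, 0.7], [0, 0, 0, -6.9, 0.7], [0, 0, 0, -6.9, 0.7], [0, 0, 0, -6.9, 0.7], [0, 0, 0, -6.9, 0.7], [0, 0, 0, -6.9, 0.7], [0, 0, 0, -6.9, 0.7], [0, 0, 0, -6.9, 0.7], [0, 0, 0, -6.9, 0.7], [0, 0, 0, -6.9, 0.7], [0, 0, 0, -6.9, 0.7], [0, 0, 0, -6.9, 0.7], [0, 0, 0, -6.9, 0.7], [0, 0, 0, 0, 0.7]]}}

```text
time_s: 6.8
ee_pos: [0.6034, -0.1939, 0.1232]
tool_rot: [[0.981, -0.0, -0.192], [0.192, 0.0, 0.981], [-0.0, -1.0, 0.0]]
force: [-0.6, 1.5, 0.5]
grip_width: 0.0255
```

Run:
```python
from rig import robot
import cv2
a=robot.snapshot("wrist")[:,:,::-1]
cv2.imwrite("pics/w5.png",a)
a=robot.snapshot("scene")[:,:,::-1]
cv2.imwrite("pics/s5.png",cv2.resize(a[80:280,225:425],None,fx=3,fy=3,interpolation=cv2.INTER_CUBIC))
```

```text
(no output)
```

View pics/w5.png

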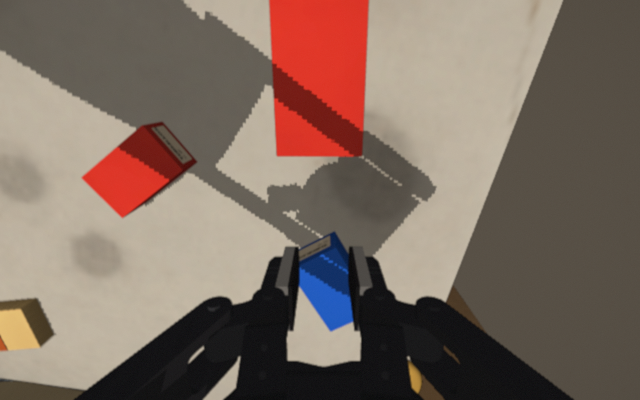

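View pics/s5.png

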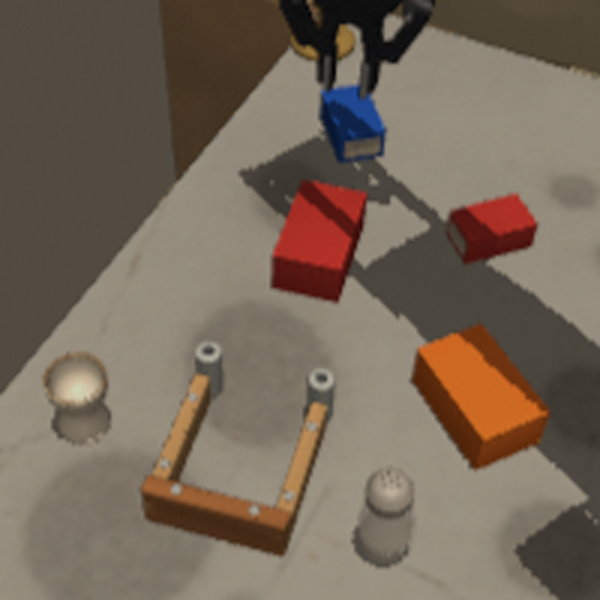

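Run:
```python
from rig import robot
from h import *
cs=robot.calibration("scene"); cw=robot.calibration("wrist")
for u in [(345,160),(383,153)]: print(ray(cs,uncrop(u,3,(225,80)),0).round(3))
for u in [(335,233),(300,248)]: print(ray(cw,u,.025).round(3))
p=np.array([.5524,.0607,np.radians(100.8)])
for u in [(276.5,156),(363,157)]:
    q=ray(cw,u,.045); print(q.round(4), rel(p,[q[0],q[1],0]).round(4))
print(rel(p,[*robot.sense()['ee_pos'][:2],np.radians(101.06)]).round(4))
```

```text
[ 0.619 -0.241  0.   ]
[ 0.589 -0.268  0.   ]
[ 0.619 -0.222  0.025]
[ 0.592 -0.242  0.025]
[ 0.5627 -0.1604  0.045 ] [-2.191e-01  3.140e-02 -1.008e+02]
[ 0.6243 -0.1496  0.045 ] [-2.200e-01 -3.120e-02 -1.008e+02]
[-0.2597 -0.0023  0.26  ]
```

The wrist view puts the box's rear end at bay x≈-220 mm, centred (y from -31 to +31 mm) and square. The blue box's corner is behind the fingers. I shift forward 1 cm to gain clearance, then descend.

Call:
{"method": "step_arm", "body": {"targets": [[-0.15, 0, 1.0, 0, 0.7], [0, 3.5, 0, 0, 0.7], [0, 3.5, 0, 0, 0.7], [0, 3.2, 0, 0, 0.7], [0, 1.0, 0, 0, 0.7], [0, 0, 0, 0, 0.7]]}}

```text
time_s: 7.4
ee_pos: [0.5967, -0.1828, 0.0075]
tool_rot: [[0.982, -0.007, -0.186], [0.186, 0.003, 0.982], [-0.006, -1.0, 0.005]]
force: [-0.8, -0.5, -0.9]
grip_width: 0.0253
```

Run:
```python
from rig import robot
import cv2
a=robot.snapshot("scene")[:,:,::-1]
cv2.imwrite("pics/s6.png",cv2.resize(a[80:280,225:425],None,fx=3,fy=3,interpolation=cv2.INTER_CUBIC))
```

```text
(no output)
```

View pics/s6.png

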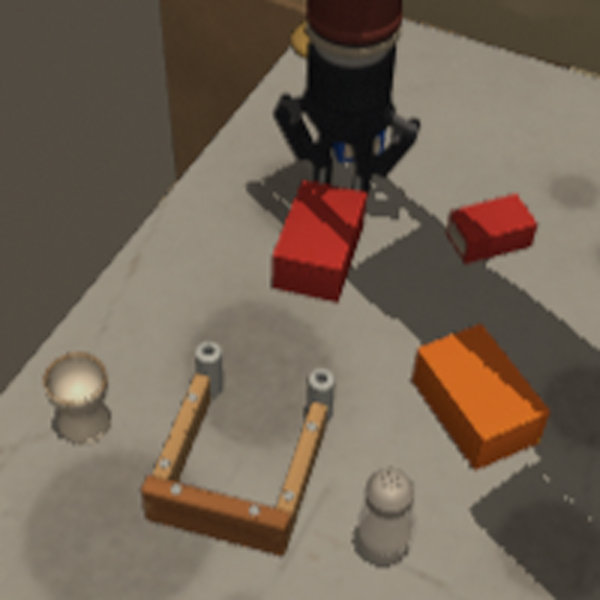

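```bash
python3 - <<'E'
from rig import robot
from h import *
cs=robot.calibration("scene")
s=robot.sense(); t=s['ee_pos']; X=s['tool_rot'][:,0]
for z in (0.03,.05,.06,.07,.08,.1,.12):
  for w in (-.036,.036,-.05,.05):
    u=proj(cs,[t[0]+w*X[0],t[1]+w*X[1],z])[0]; print(z,w,((u-[225,80])*3).round(0),end=' ')
  print()
E
python3 - <<'E'
import cv2
a=cv2.imread("pics/s6.png")[60:240,230:450]
cv2.imwrite("pics/s6c.png",cv2.resize(a,None,fx=3,fy=3,interpolation=cv2.INTER_CUBIC))
E
```

```text
0.03 -0.036 [377. 185.] 0.03 0.036 [303. 170.] 0.03 -0.05 [391. 189.] 0.03 0.05 [289. 167.] 
0.05 -0.036 [379. 170.] 0.05 0.036 [304. 154.] 0.05 -0.05 [394. 173.] 0.05 0.05 [290. 151.] 
0.06 -0.036 [380. 161.] 0.06 0.036 [304. 146.] 0.06 -0.05 [395. 164.] 0.06 0.05 [290. 143.] 
0.07 -0.036 [381. 153.] 0.07 0.036 [305. 138.] 0.07 -0.05 [396. 156.] 0.07 0.05 [290. 135.] 
0.08 -0.036 [382. 145.] 0.08 0.036 [305. 129.] 0.08 -0.05 [397. 148.] 0.08 0.05 [290. 126.] 
0.1 -0.036 [384. 127.] 0.1 0.036 [306. 112.] 0.1 -0.05 [399. 131.] 0.1 0.05 [291. 109.] 
0.12 -0.036 [386. 110.] 0.12 0.036 [306.  94.] 0.12 -0.05 [401. 113.] 0.12 0.05 [291.  91.]
```

View pics/s6c.png

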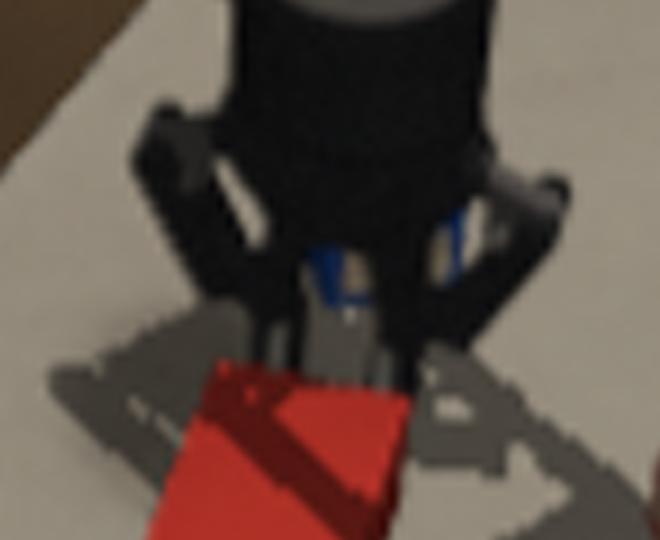

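The scene view shows the finger links flaring past ±36 mm above z≈45 mm, so at this height they would meet the posts. I raise the tool about 15 mm and close the fingers further before going on.

Call:
{"method": "step_arm", "body": {"targets": [[0, -0.8, 0, 0.2, 0.88], [0, -0.7, 0, 0, 0.88], [0, 0, 0, 0, 0.88], [0, 0, 0, 0, 0.88], [0, 0, 0, 0, 0.88]]}}

```text
time_s: 7.87
ee_pos: [0.6008, -0.1852, 0.028]
tool_rot: [[0.983, 0.002, -0.184], [0.184, -0.001, 0.983], [0.002, -1.0, -0.002]]
force: [0.4, 0.7, 0.5]
grip_width: 0.0104
```

Run:
```python
from rig import robot
from h import *
import cv2
cs=robot.calibration("scene")
a=robot.snapshot("scene")[:,:,::-1].copy()
s=robot.sense(); t=s['ee_pos']; X=s['tool_rot'][:,0]
a=cv2.resize(a[100:160,300:375],None,fx=9,fy=9,interpolation=cv2.INTER_CUBIC)
f=lambda P: tuple(int(v) for v in ((proj(cs,P)[0]-[300,100]+.5)*9))
for w in (-.036,.036):
  for z in (.034,.052,.07): cv2.circle(a,f([t[0]+w*X[0],t[1]+w*X[1],z]),3,(0,255,0),-1)
cv2.imwrite("pics/s7.png",a)
```

```text
(no output)
```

View pics/s7.png

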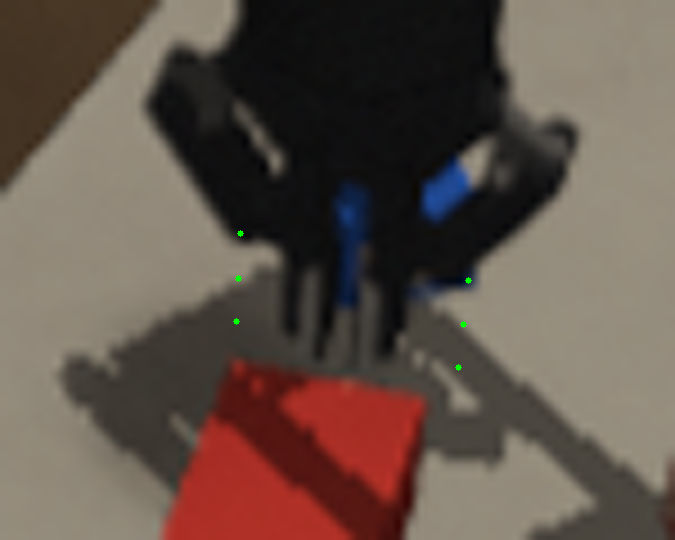

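The links now clear the posts at z=52 mm: they reach ±36 mm only at z≈70 mm. I lower 8 mm and start pushing from behind, stopping short of the posts to look.

Call:
{"method": "step_arm", "body": {"targets": [[-0.15, 0.8, 0.4, 0, 0.88], [0, 0, 0.4, 0, 0.88], [0, 0, 0.4, 0, 0.88], [0, 0, 0.4, 0, 0.88], [0, 0, 0.4, 0, 0.88], [0, 0, 0.4, 0, 0.88], [0, 0, 0.4, 0, 0.88], [0, 0, 0.4, 0, 0.88], [0, 0, 0.4, 0, 0.88], [0, 0, 0.4, 0, 0.88], [0, 0, 0.4, 0, 0.88], [0, 0, 0.4, 0, 0.88], [0, 0, 0.4, 0, 0.88], [0, 0, 0.4, 0, 0.88], [0, 0, 0.4, 0, 0.88], [0, 0, 0.4, 0, 0.88], [0, 0, 0.4, 0, 0.88], [0, 0, 0.4, 0, 0.88], [0, 0, 0, 0, 0.88]]}}

```text
time_s: 9.5
ee_pos: [0.5849, -0.1134, 0.0182]
tool_rot: [[0.983, -0.0, -0.185], [0.185, 0.0, 0.983], [-0.0, -1.0, 0.001]]
force: [1.2, -0.5, 0.4]
grip_width: 0.0105
```

Run:
```python
from rig import robot
import cv2
a=robot.snapshot("scene")[:,:,::-1]
cv2.imwrite("pics/s8.png",cv2.resize(a[130:280,225:425],None,fx=4,fy=4,interpolation=cv2.INTER_CUBIC))
a=robot.snapshot("wrist")[:,:,::-1]
cv2.imwrite("pics/w8.png",a)
```

```text
(no output)
```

View pics/s8.png

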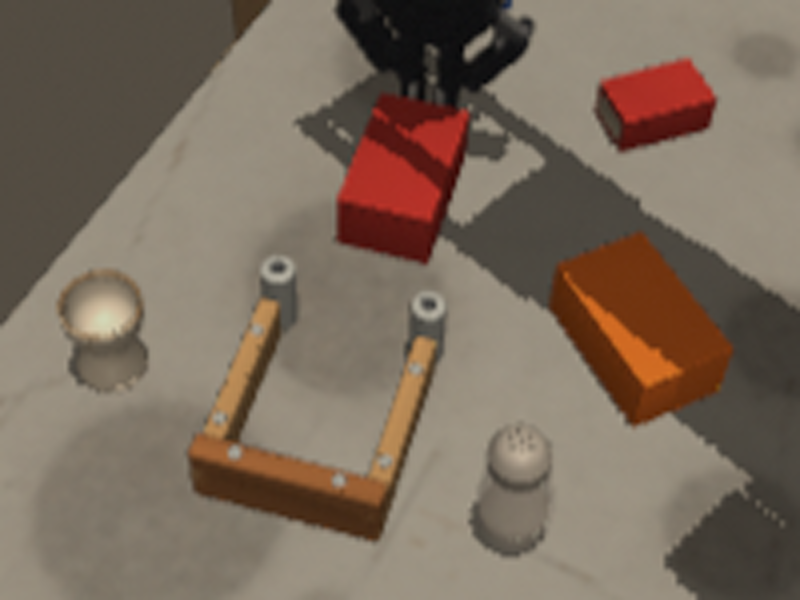

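View pics/w8.png

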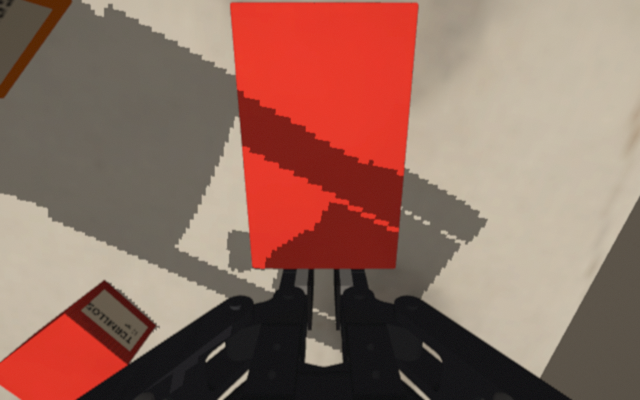

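Run:
```python
from rig import robot
from h import *
import cv2
cs=robot.calibration("scene"); cd=robot.calibration("side")
a=robot.snapshot("side")[:,:,::-1]
cv2.imwrite("pics/d8.png",cv2.resize(a[150:280,230:400],None,fx=4.5,fy=4.5,interpolation=cv2.INTER_CUBIC))
S=lambda *a:uncrop(a,4,(225,130))
hx,hy=.051,.032
b,r=fit([(cs,[[-hx,-hy,.045],[-hx,hy,.045],[hx,-hy,0],[hx,hy,0]],[S(385,95),S(470,112),S(338,240),S(427,262)])],[.58,-.06,1.76])
print(np.degrees(b[2]),r.round(1).tolist())
for a in (100.4,101.0): print(rel(np.array([.5524,.0607,np.radians(a)]),b))
t=robot.sense()['ee_pos']; print(rel(np.array([.5524,.0607,np.radians(100.8)]),[t[0],t[1],0]))
```

```text
99.22899483563917 [[-0.5, -1.6], [1.2, -0.5], [-0.8, 0.4], [0.3, 1.0]]
[-1.19278307e-01 -8.16609673e-04 -1.17100516e+00]
[-1.19280318e-01  4.32491781e-04 -1.77100516e+00]
[-1.77768884e-01  7.95941013e-04 -1.00800000e+02]
```

View pics/d8.png

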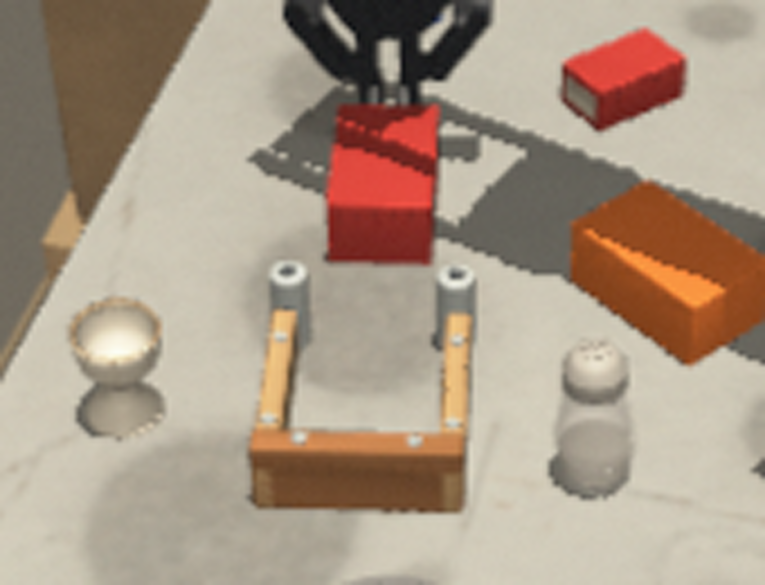

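Box at bay x≈-119 mm, y≈0, yaw within about 1.5°. I push up to the posts and look again.

Call:
{"method": "step_arm", "body": {"targets": [[0, 0, 0.4, 0, 0.88], [0, 0, 0.4, 0, 0.88], [0, 0, 0.4, 0, 0.88], [0, 0, 0.4, 0, 0.88], [0, 0, 0.4, 0, 0.88], [0, 0, 0.4, 0, 0.88], [0, 0, 0.4, 0, 0.88], [0, 0, 0.4, 0, 0.88], [0, 0, 0.4, 0, 0.88], [0, 0, 0.4, 0, 0.88], [0, 0, 0.4, 0, 0.88], [0, 0, 0, 0, 0.88]]}}

```text
time_s: 10.65
ee_pos: [0.5767, -0.0701, 0.0182]
tool_rot: [[0.983, -0.0, -0.185], [0.185, 0.0, 0.983], [-0.0, -1.0, 0.001]]
force: [0.2, -0.0, -0.1]
grip_width: 0.01
```

Run:
```python
from rig import robot
import cv2
a=robot.snapshot("scene")[:,:,::-1]
cv2.imwrite("pics/s9.png",cv2.resize(a[130:280,225:425],None,fx=4,fy=4,interpolation=cv2.INTER_CUBIC))
a=robot.snapshot("side")[:,:,::-1]
cv2.imwrite("pics/d9.png",cv2.resize(a[150:280,230:400],None,fx=4.5,fy=4.5,interpolation=cv2.INTER_CUBIC))
```

```text
(no output)
```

View pics/s9.png

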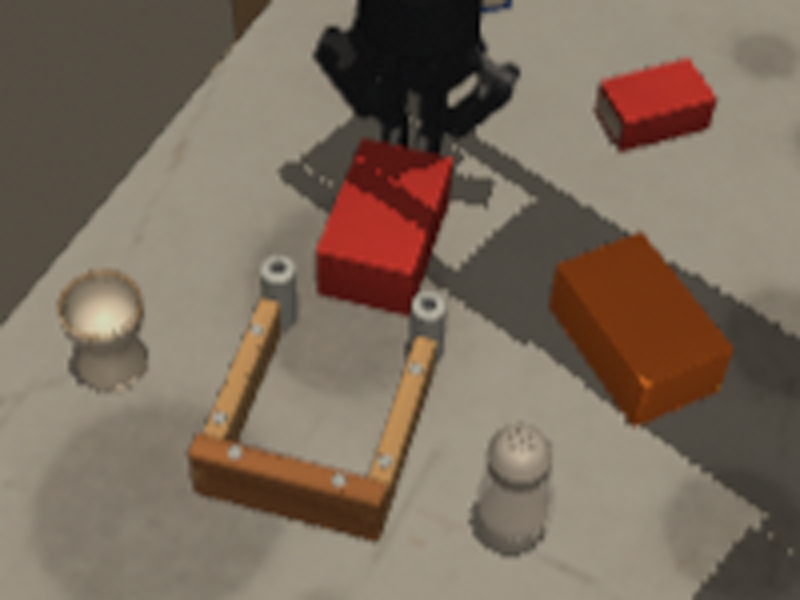

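View pics/d9.png

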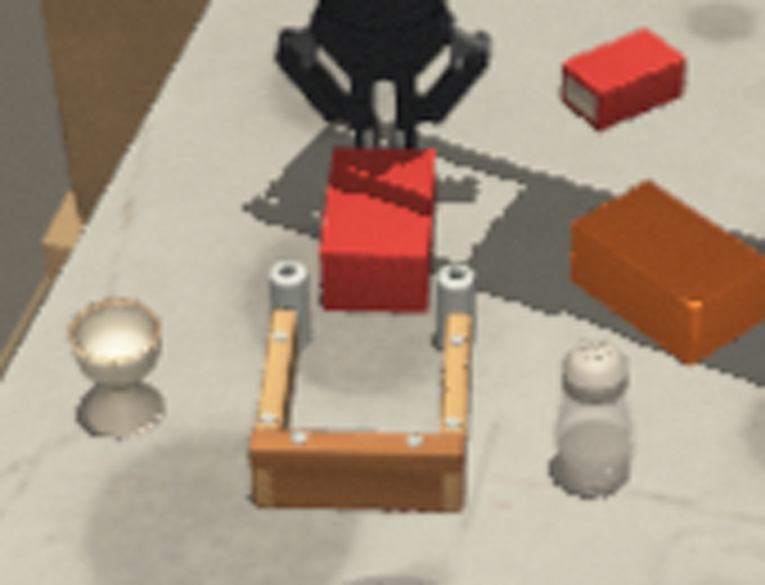

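Run:
```python
from rig import robot
from h import *
cs=robot.calibration("scene"); cd=robot.calibration("side")
S=lambda *a:uncrop(a,4,(225,130)); D=lambda *a:uncrop(a,4.5,(230,150))
hx,hy=.051,.032
box=[(cs,[[-hx,-hy,.045],[-hx,hy,.045],[hx,-hy,0],[hx,hy,0]],[S(363,142),S(453,158),S(318,292),S(409,312)]),
 (cd,[[-hx,-hy,.045],[-hx,hy,.045],[hx,-hy,.045],[hx,hy,.045],[hx,-hy,0],[hx,hy,0]],[D(332,148),D(435,150),D(322,252),D(432,257),D(322,305),D(429,311)])]
b,r=fit(box,[.57,-.01,1.76]); print(np.degrees(b[2]),r.round(1).tolist())
for a in (100.4,101.0): print(rel(np.array([.5524,.0607,np.radians(a)]),b))
t=robot.sense()['ee_pos']; print(rel(np.array([.5524,.0607,np.radians(100.8)]),[t[0],t[1],0]))
```

```text
100.94562744815968 [[-0.4, -1.8], [0.8, -0.6], [-0.6, 0.7], [0.9, 1.5], [-0.1, -0.8], [0.5, -0.9], [-0.9, 0.1], [-0.4, -0.6], [-0.1, 1.4], [0.4, 0.6]]
[-0.07462116 -0.00069011  0.54562745]
[-7.46242993e-02  9.13476998e-05 -5.43725518e-02]
[-1.33699013e-01  5.80627532e-04 -1.00800000e+02]
```

Box at x≈-75 mm, y≈0, yaw≈0, so it is square on the gap. I ease it in between the posts.

Call:
{"method": "step_arm", "body": {"targets": [[0, 0, 0.35, 0, 0.88], [0, 0, 0.35, 0, 0.88], [0, 0, 0.35, 0, 0.88], [0, 0, 0.35, 0, 0.88], [0, 0, 0.35, 0, 0.88]]}}

```text
time_s: 11.17
ee_pos: [0.5737, -0.0536, 0.0184]
tool_rot: [[0.983, 0.0, -0.184], [0.184, -0.0, 0.983], [0.0, -1.0, -0.0]]
force: [-0.4, -1.1, -0.1]
grip_width: 0.0099
```

Call:
{"method": "step_arm", "body": {"targets": [[0, 0, 0.35, 0, 0.88], [0, 0, 0.35, 0, 0.88], [0, 0, 0.35, 0, 0.88], [0, 0, 0.35, 0, 0.88], [0, 0, 0.35, 0, 0.88]]}}

```text
time_s: 11.58
ee_pos: [0.5705, -0.0363, 0.0184]
tool_rot: [[0.983, 0.0, -0.184], [0.184, -0.0, 0.983], [0.0, -1.0, -0.0]]
force: [0.1, -1.3, 1.0]
grip_width: 0.01
```

Call:
{"method": "step_arm", "body": {"targets": [[0, 0, 0.35, 0, 0.88], [0, 0, 0.35, 0, 0.88], [0, 0, 0.35, 0, 0.88], [0, 0, 0.35, 0, 0.88], [0, 0, 0.35, 0, 0.88], [0, 0, 0.35, 0, 0.88], [0, 0, 0.35, 0, 0.88], [0, 0, 0.35, 0, 0.88], [0, 0, 0.35, 0, 0.88], [0, 0, 0.35, 0, 0.88], [0, 0, 0, 0, 0.88]]}}

```text
time_s: 12.5
ee_pos: [0.5638, -0.0014, 0.0182]
tool_rot: [[0.983, -0.0, -0.185], [0.185, 0.0, 0.983], [-0.0, -1.0, 0.001]]
force: [1.1, -0.2, -0.1]
grip_width: 0.0105
```

Run:
```python
from rig import robot
import cv2
a=robot.snapshot("scene")[:,:,::-1]
cv2.imwrite("pics/s10.png",cv2.resize(a[130:280,225:425],None,fx=4,fy=4,interpolation=cv2.INTER_CUBIC))
a=robot.snapshot("side")[:,:,::-1]
cv2.imwrite("pics/d10.png",cv2.resize(a[150:280,230:400],None,fx=4.5,fy=4.5,interpolation=cv2.INTER_CUBIC))
```

```text
(no output)
```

View pics/s10.png

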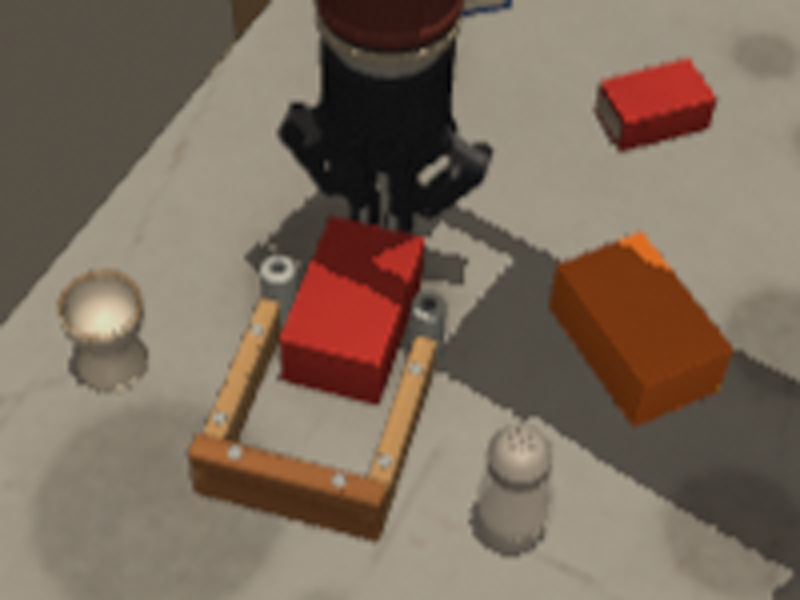

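View pics/d10.png

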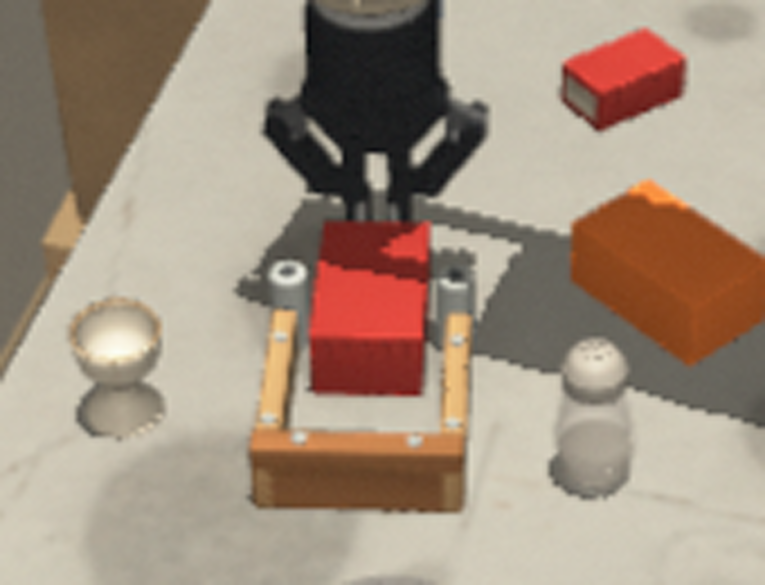

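The box is half-way through the gap, square and centred, with no rise in force. About 70 mm remain, so I push 60 mm and then creep.

Call:
{"method": "step_arm", "body": {"targets": [[0, 0, 0.35, 0, 0.88], [0, 0, 0.35, 0, 0.88], [0, 0, 0.35, 0, 0.88], [0, 0, 0.35, 0, 0.88], [0, 0, 0.35, 0, 0.88], [0, 0, 0.35, 0, 0.88], [0, 0, 0.35, 0, 0.88], [0, 0, 0.35, 0, 0.88]]}}

```text
time_s: 13.27
ee_pos: [0.5588, 0.0257, 0.0183]
tool_rot: [[0.983, -0.0, -0.184], [0.184, -0.0, 0.983], [-0.0, -1.0, -0.0]]
force: [-0.6, -0.3, 0.0]
grip_width: 0.0101
```

Call:
{"method": "step_arm", "body": {"targets": [[0, 0, 0.35, 0, 0.88], [0, 0, 0.35, 0, 0.88], [0, 0, 0.35, 0, 0.88], [0, 0, 0.35, 0, 0.88], [0, 0, 0.35, 0, 0.88], [0, 0, 0.35, 0, 0.88], [0, 0, 0.35, 0, 0.88], [0, 0, 0.35, 0, 0.88], [0, 0, 0, 0, 0.88]]}}

```text
time_s: 14.02
ee_pos: [0.5536, 0.0535, 0.0183]
tool_rot: [[0.983, -0.0, -0.185], [0.185, 0.0, 0.983], [-0.0, -1.0, 0.0]]
force: [-0.5, 0.2, 0.1]
grip_width: 0.0102
```

Run:
```python
from rig import robot
import cv2
a=robot.snapshot("scene")[:,:,::-1]
cv2.imwrite("pics/s11.png",cv2.resize(a[130:280,225:425],None,fx=4,fy=4,interpolation=cv2.INTER_CUBIC))
a=robot.snapshot("side")[:,:,::-1]
cv2.imwrite("pics/d11.png",cv2.resize(a[150:280,230:400],None,fx=4.5,fy=4.5,interpolation=cv2.INTER_CUBIC))
```

```text
(no output)
```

View pics/s11.png

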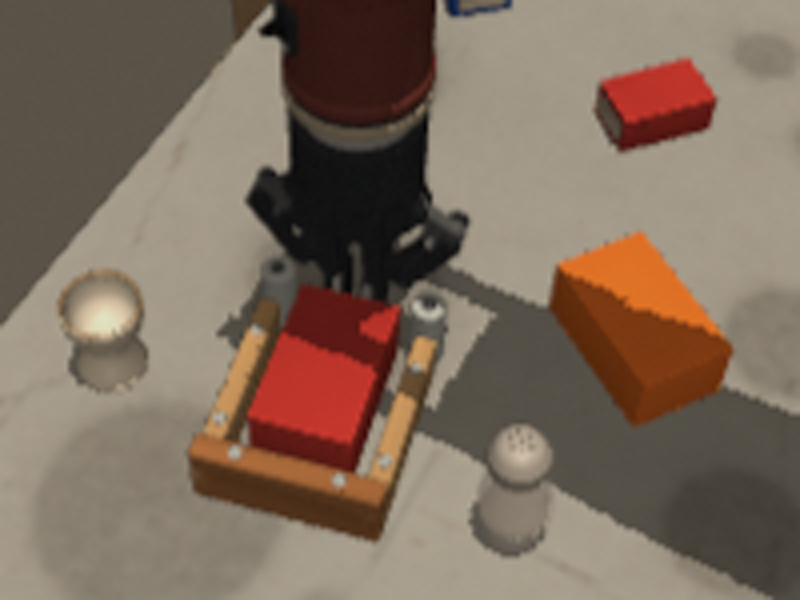

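View pics/d11.png

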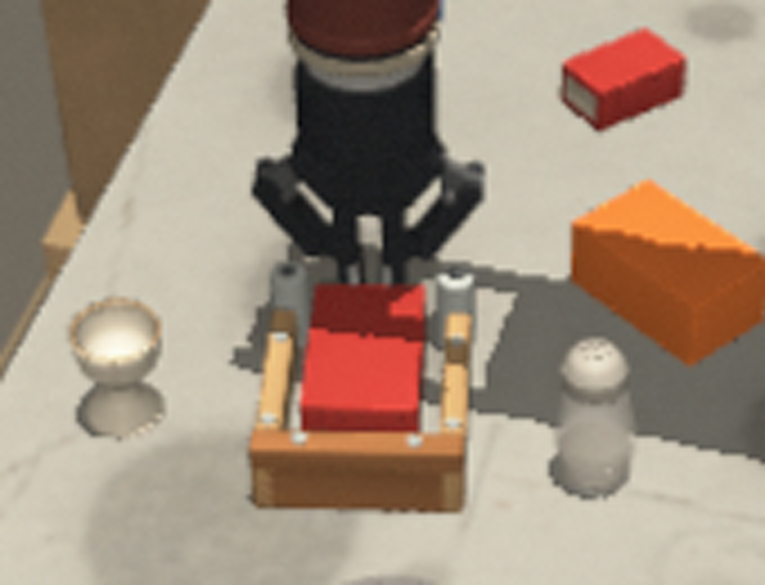

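About 15 mm remain. The links pass above the posts with no contact force showing. Now I creep.

Call:
{"method": "step_arm", "body": {"targets": [[0, 0, 0.25, 0, 0.88], [0, 0, 0.25, 0, 0.88], [0, 0, 0.25, 0, 0.88], [0, 0, 0.2, 0, 0.88], [0, 0, 0, 0, 0.88]]}}

```text
time_s: 14.53
ee_pos: [0.552, 0.0626, 0.0183]
tool_rot: [[0.983, 0.0, -0.185], [0.185, 0.0, 0.983], [0.0, -1.0, 0.0]]
force: [1.1, -1.0, 0.3]
grip_width: 0.0102
```

Call:
{"method": "step_arm", "body": {"targets": [[0, 0, 0.1, 0, 0.88], [0, 0, 0.1, 0, 0.88]]}}

```text
time_s: 14.7
ee_pos: [0.5516, 0.0641, 0.0183]
tool_rot: [[0.983, 0.0, -0.184], [0.184, -0.0, 0.983], [-0.0, -1.0, -0.0]]
force: [1.0, -1.6, 0.6]
grip_width: 0.0103
```

Call:
{"method": "step_arm", "body": {"targets": [[0, 0, 0.1, 0, 0.88]]}}

```text
time_s: 14.78
ee_pos: [0.5515, 0.0651, 0.0183]
tool_rot: [[0.983, 0.0, -0.184], [0.184, -0.0, 0.983], [0.0, -1.0, -0.0]]
force: [0.6, -1.0, -0.1]
grip_width: 0.0104
```

Run:
```python
from rig import robot
import cv2
a=robot.snapshot("scene")[:,:,::-1]
cv2.imwrite("pics/s12.png",cv2.resize(a[180:280,260:360],None,fx=6,fy=6,interpolation=cv2.INTER_CUBIC))
print(robot.sense()['force'],robot.sense()['ee_pos'])
```

```text
[ 0.29302391 -0.4836867  -0.05234918] [0.55142791 0.06524258 0.01831187]
```

View pics/s12.png

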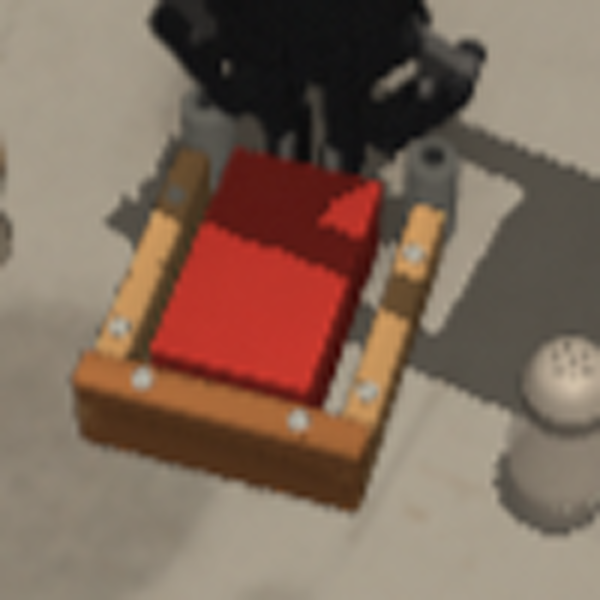

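Call:
{"method": "step_arm", "body": {"targets": [[0, 0, 0.1, 0, 0.88], [0, 0, 0, 0, 0.88]]}}

```text
time_s: 15.0
ee_pos: [0.5512, 0.0662, 0.0183]
tool_rot: [[0.983, -0.0, -0.184], [0.184, 0.0, 0.983], [-0.0, -1.0, 0.0]]
force: [0.0, -0.6, -0.7]
grip_width: 0.0103
```

Call:
{"method": "step_arm", "body": {"targets": [[0, 0, 0.1, 0, 0.88], [0, 0, 0, 0, 0.88]]}}

```text
time_s: 15.17
ee_pos: [0.5511, 0.0672, 0.0183]
tool_rot: [[0.983, -0.0, -0.184], [0.184, 0.0, 0.983], [-0.0, -1.0, 0.0]]
force: [0.0, -0.1, 0.4]
grip_width: 0.0104
```

Run:
```python
from rig import robot
s=robot.sense();print(s['force'],s['ee_pos'])
```

```text
[ 0.00257924 -0.14473433  0.38089972] [0.55105503 0.06715731 0.01828333]
```

Call:
{"method": "step_arm", "body": {"targets": [[0, 0, 0.1, 0, 0.88], [0, 0, 0, 0, 0.88]]}}

```text
time_s: 15.33
ee_pos: [0.5509, 0.0682, 0.0183]
tool_rot: [[0.983, -0.0, -0.184], [0.184, 0.0, 0.983], [-0.0, -1.0, 0.0]]
force: [0.7, -1.2, -0.1]
grip_width: 0.0104
```

Run:
```python
from rig import robot
import cv2
a=robot.snapshot("scene")[:,:,::-1]
cv2.imwrite("pics/s13.png",cv2.resize(a[180:280,260:360],None,fx=6,fy=6,interpolation=cv2.INTER_CUBIC))
a=robot.snapshot("wrist")[:,:,::-1]
cv2.imwrite("pics/w13.png",a)
print(robot.sense()['force'],robot.sense()['ee_pos'])
```

```text
[0.40150175 0.02504337 0.99423706] [0.55084483 0.06814848 0.01827361]
```

View pics/s13.png

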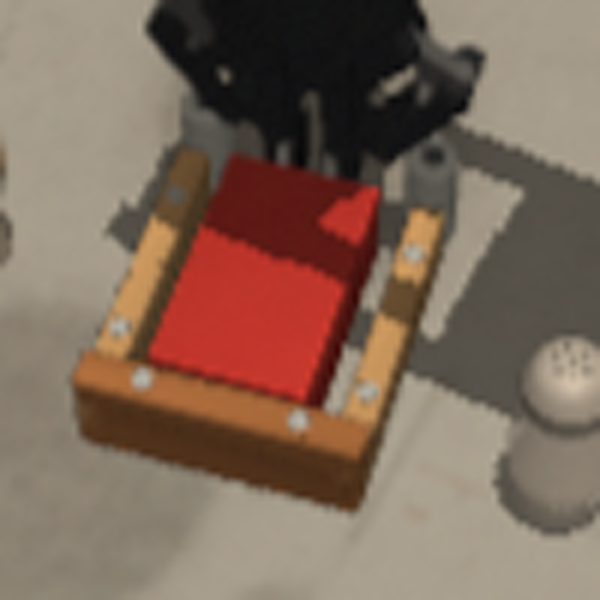

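View pics/w13.png

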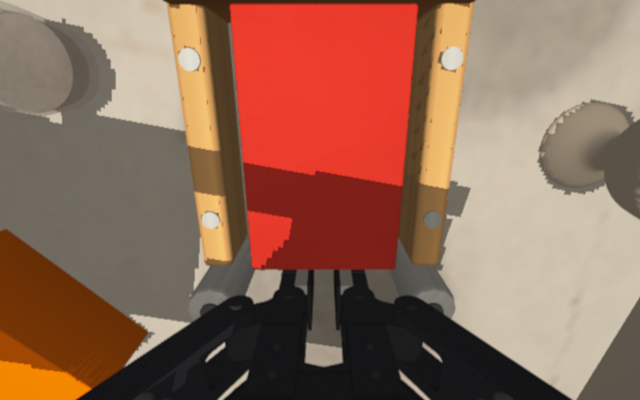

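Run:
```python
from rig import robot
from h import *
import cv2
c=robot.calibration("wrist"); cs=robot.calibration("scene")
a=cv2.imread("pics/w13.png"); 
cv2.imwrite("pics/w13c.png",cv2.resize(a[0:40,160:480],None,fx=2.5,fy=5,interpolation=cv2.INTER_CUBIC))
cv2.imwrite("pics/w13d.png",cv2.resize(a[240:330,170:480],None,fx=2.5,fy=2.5,interpolation=cv2.INTER_CUBIC))
p,r=fit([(c,[[0,-.047,.052],[0,.047,.052]],[(437,302),(206,303)])],[.55,.06,1.75]);print(p,np.degrees(p[2]),r.round(1).tolist())
for u in [(231,4),(417,3),(252,269),(396,269)]:
    q=ray(c,u,.045);print(q.round(4),rel(p,[*q[:2],0])[:2].round(4))
S=lambda *a:uncrop(a,6,(260,180))
for u,z in [((237,152),.045),((381,186),.045)]:
    q=ray(cs,S(*u),z); print(rel(np.array([.5524,.0607,np.radians(100.8)]),[*q[:2],0])[:2].round(4))
```

```text
[0.55012756 0.06825181 1.76201557] 100.95605574766596 [[-4.5, -0.1], [4.7, -0.1]]
[0.5006 0.1724 0.045 ] [0.1117 0.0289]
[0.5603 0.184  0.045 ] [ 0.1117 -0.032 ]
[0.5184 0.0744 0.045 ] [0.012 0.03 ]
[0.5796 0.0859 0.045 ] [ 0.0117 -0.0323]
[ 0.0167 -0.0297]
[0.0162 0.0297]
```

View pics/w13c.png

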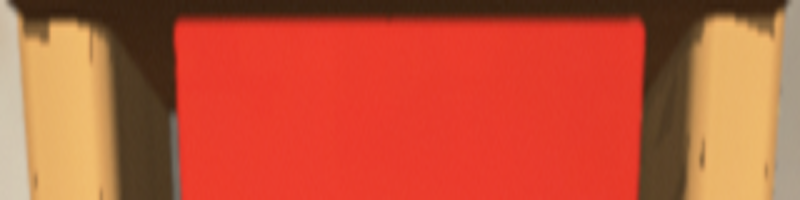

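View pics/w13d.png

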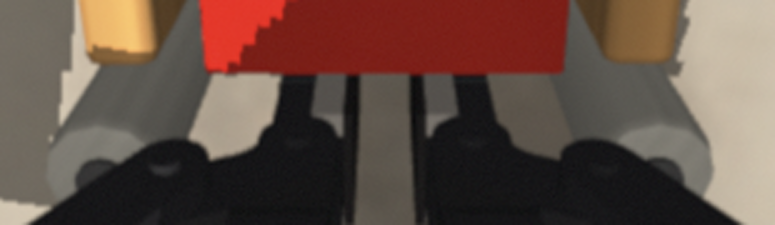

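Run:
```python
from rig import robot
from h import *
c=robot.calibration("wrist"); p=np.array([.5501,.0683,np.radians(100.8)])
for u,z in [((180,3.5),.034),((460,3.),.034),((180,5.5),.034),((231,3.7),.045),((417,3.5),.045)]:
    q=ray(c,u,z);print(u,z,rel(p,[*q[:2],0])[:2].round(4))
```

```text
(180, 3.5) 0.034 [0.1143 0.0502]
(460, 3.0) 0.034 [ 0.1142 -0.05  ]
(180, 5.5) 0.034 [0.1137 0.0503]
(231, 3.7) 0.045 [0.1117 0.0291]
(417, 3.5) 0.045 [ 0.1116 -0.0318]
```

By the wrist view about 2.5 mm remain: rail ends at the stop read 114.2 mm, box front 111.7 mm. The creep continues in 1 mm steps.

Call:
{"method": "step_arm", "body": {"targets": [[0, 0, 0.1, 0, 0.88], [0, 0, 0, 0, 0.88]]}}

```text
time_s: 15.6
ee_pos: [0.5506, 0.0691, 0.0182]
tool_rot: [[0.983, -0.0, -0.184], [0.184, 0.0, 0.983], [-0.0, -1.0, 0.0]]
force: [-0.1, -0.1, 0.2]
grip_width: 0.0107
```

Call:
{"method": "step_arm", "body": {"targets": [[0, 0, 0.05, 0, 0.88], [0, 0, 0, 0, 0.88]]}}

```text
time_s: 15.77
ee_pos: [0.5506, 0.0696, 0.0182]
tool_rot: [[0.983, -0.0, -0.184], [0.184, 0.0, 0.983], [-0.0, -1.0, 0.0]]
force: [-0.4, -0.8, -0.5]
grip_width: 0.0101
```

Call:
{"method": "step_arm", "body": {"targets": [[0, 0, 0.05, 0, 0.88], [0, 0, 0, 0, 0.88]]}}

```text
time_s: 15.93
ee_pos: [0.5506, 0.0699, 0.0183]
tool_rot: [[0.983, 0.0, -0.184], [0.184, -0.0, 0.983], [0.0, -1.0, -0.0]]
force: [0.7, -1.5, -0.0]
grip_width: 0.01
```

Run:
```python
from rig import robot
import cv2
a=robot.snapshot("wrist")[:,:,::-1]
cv2.imwrite("pics/w14c.png",cv2.resize(a[0:40,160:480],None,fx=2.5,fy=5,interpolation=cv2.INTER_CUBIC))
print(robot.sense()['force'],robot.sense()['ee_pos'])
```

```text
[ 0.14402856 -0.70746933 -0.95514794] [0.55060475 0.06993781 0.01830019]
```

View pics/w14c.png

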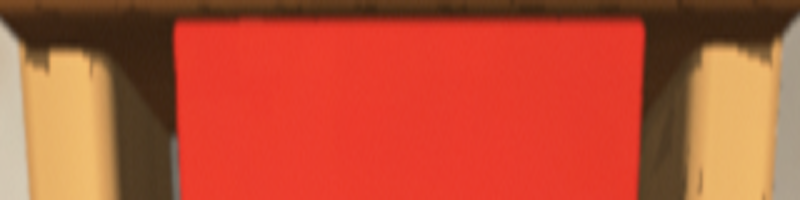

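The stop's top edge now shows, and the gap is under 1 mm. Two more half-millimetre steps follow.

Call:
{"method": "step_arm", "body": {"targets": [[0, 0, 0.05, 0, 0.88], [0, 0, 0, 0, 0.88], [0, 0, 0, 0, 0.88]]}}

```text
time_s: 16.23
ee_pos: [0.5507, 0.07, 0.0184]
tool_rot: [[0.983, 0.001, -0.184], [0.184, -0.001, 0.983], [0.0, -1.0, -0.001]]
force: [1.4, -3.1, -0.7]
grip_width: 0.0102
```

Call:
{"method": "step_arm", "body": {"targets": [[0, 0, 0.05, 0, 0.88], [0, 0, 0, 0, 0.88], [0, 0, 0, 0, 0.88]]}}

```text
time_s: 16.48
ee_pos: [0.5508, 0.07, 0.0185]
tool_rot: [[0.983, 0.001, -0.184], [0.184, -0.001, 0.983], [0.001, -1.0, -0.001]]
force: [1.6, -6.3, -1.6]
grip_width: 0.0101
```

Run:
```python
from rig import robot
import cv2
a=robot.snapshot("wrist")[:,:,::-1]
cv2.imwrite("pics/w15c.png",cv2.resize(a[0:40,160:480],None,fx=2.5,fy=5,interpolation=cv2.INTER_CUBIC))
print(robot.sense()['force'],robot.sense()['ee_pos'])
```

```text
[ 1.28853008 -5.74605062  0.05537749] [0.55078456 0.07007155 0.01842647]
```

View pics/w15c.png

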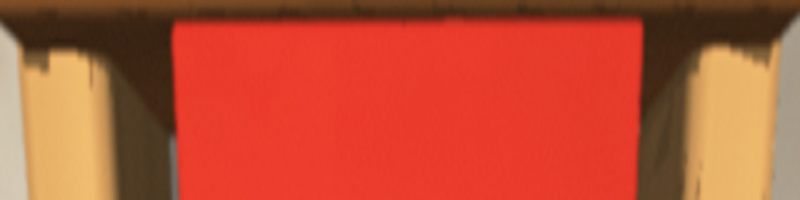

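The force rose to 6 N and the tool stopped advancing, so the box is home against the stop. I back off straight behind, then rise.

Call:
{"method": "step_arm", "body": {"targets": [[0, 0, -0.2, 0, 0.88], [0, 0, -0.5, 0, 0.88], [0, 0, -1, 0, 0.88], [0, 0, -2, 0, 0.88], [0, 0, -3, 0, 0.88], [0, 0, -3, 0, 0.88], [0, -2.5, -1, 0, 0.88], [0, -3.5, 0, 0, 0.88], [0, -3.5, 0, 0, 0.88], [0, 0, 0, 0, 0.88]]}}

```text
time_s: 17.37
ee_pos: [0.575, -0.036, 0.1212]
tool_rot: [[0.983, 0.012, -0.183], [0.183, -0.002, 0.983], [0.011, -1.0, -0.004]]
force: [1.1, -0.4, 1.1]
grip_width: 0.0108
```

Run:
```python
from rig import robot
import cv2
a=robot.snapshot("scene")[:,:,::-1]
cv2.imwrite("pics/s16.png",cv2.resize(a[130:280,225:425],None,fx=4,fy=4,interpolation=cv2.INTER_CUBIC))
a=robot.snapshot("side")[:,:,::-1]
cv2.imwrite("pics/d16.png",cv2.resize(a[150:340,230:400],None,fx=3.1,fy=3.1,interpolation=cv2.INTER_CUBIC))
```

```text
(no output)
```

View pics/s16.png

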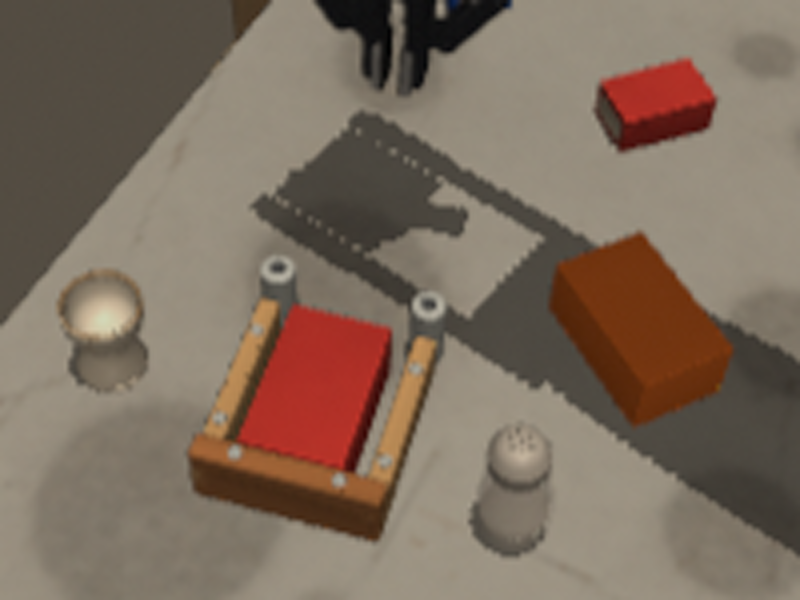

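View pics/d16.png

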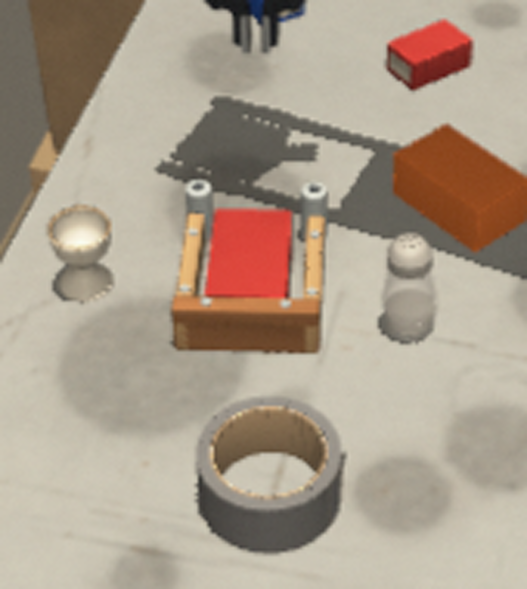

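Run:
```python
from rig import robot
from h import *
cs=robot.calibration("scene")
for u in [(290,308),(391,330)]:
    q=ray(cs,uncrop(u,4,(225,130)),.045); print(rel(np.array([.5524,.0607,np.radians(100.8)]),[*q[:2],0])[:2].round(4))
s=robot.sense();print(s['time_s'],np.abs(s['joint_velocities']).max(),s['force'])
print(robot.job_done())
```

```text
[ 0.0229 -0.0326]
[0.021  0.0294]
17.4667 2.925163591842386 [-0.94228196  0.33958662 -1.38300992]
the job is handed in; nothing more can be done
None
```

I put the red screw box away in the bay, home against the back stop, and handed the job in at about 17.5 s of the 54 s allowed.

**What I did:**
- I pushed the box about 32 mm sideways to the bay's middle line, with two fingertips on its long side.
- I then pushed it from behind, short end first, between the posts. The fingers were nearly closed and raised a little so their links cleared the posts.
- I crept in the last millimetres until the force rose to about 6 N and the tool stopped advancing. Then I backed straight off and rose clear.

**Last checks:**
- **Gap:** at about x = -75 mm, just before the gap, the box measured y ≈ 0 and square to within 1°. At half-way I judged it square and centred by eye, with no rise in force.
- **End:** the pictures show the box flat and square in the bay, behind the posts. The egg cup, shaker and tape roll show no visible movement, and the gripper is clear of everything.
- **One reading disagreed:** the last scene measurement put the box's rear end at x ≈ 22 mm, about 5 mm deeper than the 16 mm it has when home against the stop. That would place its origin at 73 mm, just outside the 60 to 72 mm range. I put this down to pixel and calibration error, since I saw no sign that the stop had moved. I relied on the contact force and the closing gap in the wrist view instead.

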